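# Turn the snack-pick box round in its sleeve

### The arm

A 7-joint arm with a two-finger parallel gripper is mounted at the origin on the work surface. World frame = base frame: x ahead of the robot, y to its left, z up, the work surface at z = 0. Lengths are in m, angles in rad, forces in N, time in s.
With the tool pointing down it reaches from about 0.4 to 0.875 m from the base axis. Payload 19.3 kg.
Tool frame: the origin (TCP) lies between the finger pads; the fingertips stand bot.tcp_to_tips ahead of it and the grasp point (between the pads) is the TCP (bot.tcp_to_tips is the distance from the TCP to the fingertips, in m); z points along the fingers, y is the line along which they close (so a half turn about z gives the same grasp; the last joint's range is limited). The gripper opens to 85 mm and grips with 20 to 120 N. Pads are 22 mm wide; open, the fingers measure 114 mm over their backs; the gripper's body (76 mm by 85 mm) begins 54 mm behind the grasp point. The pads swing forward as they close: fully open they stand 13 mm farther back than shut.
Start: joints at [-1.173, 0.521, -0.036, 1.599, 0.021, 1.021, -0.113], TCP at [0.282, 0.558, 0.25] pointing down, gripper open.
Joint ranges: [-2.91, 2.91], [-0.3, 2.13], [-1.5, 1.42], [0.17, 2.43], [-1.26, 4.41], [0.16, 1.93], [-2.52, 2.52]. Speed limits (rad/s): [1.89, 1.89, 2.39, 2.39, 3.01, 3.01, 3.01].

### API

Orientations are given as [roll, pitch, yaw] about the fixed x, y, z axes, in that order (R = Rz(yaw) Ry(pitch) Rx(roll)).
In Python, from workcell import telemetry, grab_frame, bot gives the robot as it stands. The module is installed in compiled form; this text tells all that it offers.
- The arm moves only by the shell command python3 -m crank 'ROWS' [FORCE]. ROWS is text: rows parted by semicolons, each of 7 numbers parted by spaces: the finger opening in m, from 0 to 0.0854, then the shift along the tool's x, y, z in m, then the turn, a rotation vector about the tool's x, y, z in degrees. A call has exactly 8 rows; each row shifts and turns the commanded pose from where the row before left it, along the tool's axes as they then stand; what a row does not reach is not made up. A row lasts 1/12 s, in which the tool goes at most 41.7 mm and 7.16 degrees, less where a joint would pass 70% of its speed; a pose out of reach is approached as far as the arm can. A call with a gripper value outside its range is refused whole. The fingers move at their own pace and stop on an object; FORCE is the grip in N (left out, the last holds). Time passes only in rows, so rows that do not move let the fingers close, or fill a call up. It gives the time, the measured TCP pose, the force, the opening and the grip force at its end, in the units of the state.
- telemetry.observe(): the state, without advancing time (a new reading comes with each control period).
- grab_frame(name): name is "scene" or "side" or "wrist"; returns a dict with "pixels" (420x560x3 uint8, red, green, blue), "depth" (420x560 float32, m along the optical axis (not along the pixel's ray), 0 where there is no reading), "vertical_fov" (degrees; the focal length in pixels is half the picture's height over the tangent of half this angle, whatever the lens; pixels are square), "cx", "cy" (the principal point, pixels), "R" (3x3) and "t" (3): a world point X has camera coordinates R X + t; the wrist camera has in their place "hand_eye" (4x4, takes a point from camera to tool coordinates, whose origin is the TCP and whose axes are the flange's). Camera axes: x right, y down, z forward; pixel columns grow to the right and rows downward; lengths in m; the calibration is good to about 2 mm. A picture is of the moment at which its call begins: read the wrist's pose just before it.
- bot.job_done(): hands the job in; it is judged then, once.
The state is a dict: "clock": time; "qpos": joint angles; "qd": joint speeds; "joint_efforts": joint torques, N m; "position": TCP position; "tool_rot": TCP orientation; "force": force on the tool from outside, world axes, zero at the start; "moment": the same for the moment, N m; "grip_width": finger opening in m; "finger_force": force on a finger pad.
Only numpy, scipy, OpenCV 4.12 (cv2) and the standard library are available. Lean on these libraries where they do the work, as an engineer would, in place of code of your own. Each camera call takes 0.05 s, during which the arm holds its last target. There are 200 camera calls.

### The job

The wooden box of snack picks was put into its steel counter sleeve back to front, so its full-height end faces out and nobody can get at the picks. Tip the box up over the sleeve's front rail and draw it right out, turn it end for end, and slide it gently back in, without ramming the sleeve, so that its low, cut-down end is at the front and the box sits flat on the sleeve's floor behind the rail. Do not tip it so far that the picks spill, leave the other bar things where they are, and let go when done.

Things in the scene. Friction and masses are not known exactly. Their poses are not given: they have to be found in the camera images.
- holder: Stainless-steel sleeve screwed to the counter, open front roughly to the robot's left. Origin: centre of its underside, on the counter; its -x points out of the front (the way the box is drawn), +x to the closed back, z up. Floor top at z = 4 mm, 70 mm wide. Two 3 mm thick screw flanges reach to y = +-56 mm beside the hood.
- holder_mouth (a point): Centre of the hood's mouth: holder x = -12, z = 31 mm. The hood (sides, roof) covers holder x = -12 to +80.5 mm; inside 64 mm wide; roof underside at z = 58, top at 61 mm, so a level box can rise only 8 mm in it. Flared side lips reach forward to x = -20 mm, 76 mm wide outside. Ahead of the hood there are no side walls, only floor and rail.
- rail_top (a point): Middle of the front rail's top edge, holder x = -79, z = 14 mm. The rail is an upright lip right across the front, 3 mm thick (x = -80.5 to -77.5), 10 mm above the floor. As the roof lets the box rise only 8 mm, it passes rail and roof only with its front end tipped up a few degrees and its tail low (about 3.5 degrees leaves 1 mm all round).
- back_wall (a point): Middle of the back wall's inner face, holder x = +77.5 mm: 155 mm from the rail's inner face, for the 150 mm box.
- pickbox: Open wooden box, 150 long (x) x 60 wide (y) x 46 mm high, walls 4 mm, 0.15 to 0.26 kg, filled 29 mm deep with picks. Origin: centre of its underside, z up. The -x end is low (16 mm; side walls stay full height), the +x end full height. It starts full end to the front; its front 55 mm stand clear of the hood's lips. At the end its x axis points as the holder's does.
- low_end (a point): Middle of the outer face of the box's low end, 75 mm from its origin along -x, 8 mm up.
- full_end (a point): Middle of the outer face of the box's full-height end, 75 mm from its origin along +x, 23 mm up.
- tumbler: Bystander: upturned beer glass, 80 mm across, 135 mm high; origin under its centre. Behind the sleeve's closed end.
- mug: Bystander: glass beer mug, 80 mm across with a handle, 115 mm high; origin under its centre. At the far side of the counter.
- shaker: Bystander: steel salt shaker, 42 mm across, 75 mm high, beside the sleeve's hood; origin under its centre.
- mats: Bystander: stack of round beer mats, 92 mm across, 20 mm high, beside the sleeve's hood on the robot's side; origin under its centre.
- jigger: Bystander: steel double measure, 44 mm across, 80 mm high; origin under its centre.
- opener: Bystander: flat steel bottle opener, 160 mm long, 40 mm wide, 6 mm thick, lying; origin under its grip.
- sauce: Bystander: brown sauce bottle, 52 mm across, 165 mm high; origin under its centre.
Not all that is in view belongs to the job. Leave any red look-alike of the pickbox alone. Leave any turquoise look-alike of the holder alone.

How it is judged:
On the way:
1. the box is drawn right out of the sleeve, its whole length past the front rail (x of pickbox in the frame of holder below -0.154 m), for 0.1 s.
At the end, for the whole second after the job is handed in: The box rests flat on the sleeve's floor behind the front rail (underside within 2.5 mm of the floor, tilt under 2 degrees, within 5 mm of the middle), its low end at the front and its full-height end at the back, at rest and released (x of low_end in the frame of holder below -0.07 m and x of full_end in the frame of holder above 0.07 m and y of pickbox in the frame of holder between -0.005 and 0.005 m and z of pickbox in the frame of holder below 0.0065 m and angle between pickbox's own z axis and vertical below 0.035 rad and linear speed of pickbox below 0.01 m/s); the robot touches nothing.
It fails at once if the box is tipped more than 35 degrees (angle between pickbox's own z axis and vertical above 0.61 rad).
It fails at once if a bystander is moved more than 25 mm (distance of any of tumbler, mug, shaker, mats, jigger, opener, sauce from where it was at the start of the episode above 0.025 m).
It fails at once if the box is rammed: box and sleeve press on each other with more than 35 N (contact force between pickbox and holder above 35 N).
It also fails if it takes over 72 s, if anything falls off the work surface, if the arm or the gripper's body presses on something with over 40 N, if the wrist force passes 120 N, or if a joint passes its speed limit or range.

## Working session

There is one attempt and no reset: what is moved stays moved. The work goes in short steps, Python scripts to look and compute and a shell command to move; the robot and the scene stay as the last step left them, time stands still between calls to the robot, and variables do not carry over. Pictures are saved under pics/ and viewed, at most 10 in all, crops included, and the job is handed in when it is done.

```bash
mkdir -p pics
cat > h.py <<'E'
import numpy as np, cv2
from workcell import telemetry, grab_frame, bot
from scipy.spatial.transform import Rotation as Ro
def K(f):
    h=f["pixels"].shape[0]; return h/2/np.tan(np.radians(f["vertical_fov"])/2)
def save(f,n,crop=None,s=1):
    im=f["pixels"][:,:,::-1]
    if crop: im=im[crop[1]:crop[3],crop[0]:crop[2]]
    cv2.imwrite(f"pics/{n}.png",cv2.resize(im,None,fx=s,fy=s,interpolation=cv2.INTER_CUBIC))
def cloud(f,st=None):
    k=K(f); v,u=np.mgrid[:f["depth"].shape[0],:f["depth"].shape[1]]; d=f["depth"]
    P=np.stack([(u-f["cx"])/k*d,(v-f["cy"])/k*d,d],-1)
    if "R" in f: return (P-f["t"])@np.array(f["R"])
    H=np.array(f["hand_eye"]); P=P@H[:3,:3].T+H[:3,3]
    R=Ro.from_euler('xyz',st["tool_rot"]).as_matrix() 
    return P@R.T+np.array(st["position"])
E
python3 - <<'E'
from h import *
s=telemetry.observe();print(s, bot.tcp_to_tips)
for n in("scene","side"):
    f=grab_frame(n);save(f,n,None,1.4);np.savez("/tmp/"+n,c=cloud(f),p=f["pixels"])
    print(n,{k:v for k,v in f.items() if k not in("pixels","depth")})
E
```

```text
{'clock': 0.0, 'qpos': array([-1.17320701,  0.52200141, -0.03631445,  1.59999932,  0.02117823,
        1.0210735 , -0.11281446]), 'qd': array([-0.00012201,  0.00133196, -0.00084425,  0.00069051, -0.00066142,
       -0.00105887, -0.00126692]), 'joint_efforts': array([ 2.26855380e-03, -9.27085018e+01,  1.98042266e+00, -3.69927835e+01,
        1.78191124e-02,  8.23766546e-03, -6.22811967e-05]), 'position': array([0.28171574, 0.55756524, 0.24973681]), 'tool_rot': array([-3.14049714e+00,  6.52845906e-05,  2.67375617e+00]), 'force': array([ 0.0879039 , -0.4218125 , -0.35457433]), 'moment': array([0.05809204, 0.03069764, 0.01880302]), 'finger_force': 0.0, 'grip_width': 0.0854978430743197} 0.019
scene {'vertical_fov': 46.69772879627246, 'cx': 292.6770322523975, 'cy': 203.13082664717308, 'R': array([[-0.7120613 ,  0.70191379, -0.01690389],
       [ 0.46738409,  0.45590006, -0.75743465],
       [-0.52394734, -0.54724051, -0.65269213]]), 't': array([ 0.38071551, -0.19569091,  1.56179061])}
side {'vertical_fov': 53.070771836127676, 'cx': 280.5287108978539, 'cy': 211.38055587568553, 'R': array([[ 0.8165745 , -0.57723778, -0.00162364],
       [-0.38690066, -0.54522726, -0.74366331],
       [ 0.42838531,  0.60788468, -0.66855235]]), 't': array([-0.41531723,  0.20491365,  0.9310338 ])}
```

View pics/scene.png

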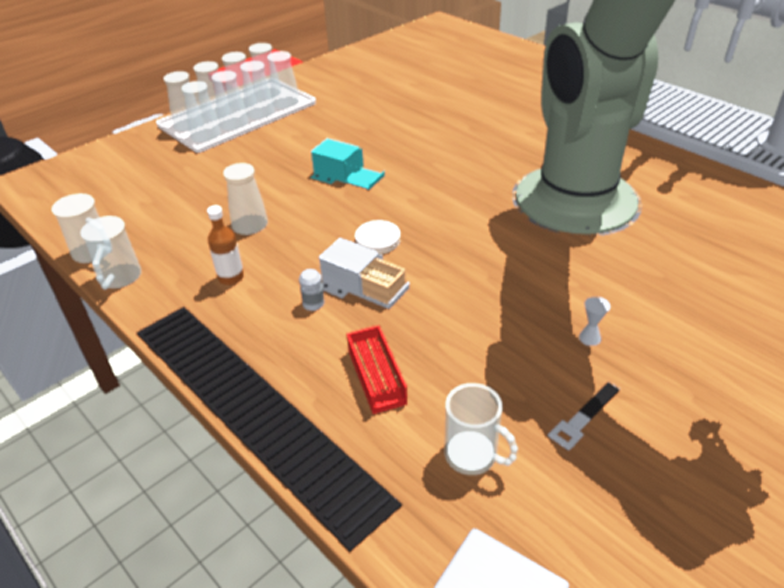

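View pics/side.png

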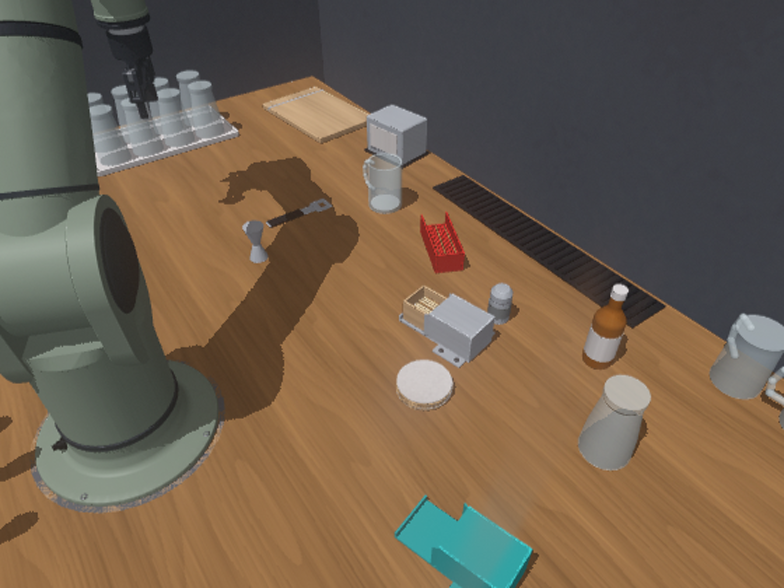

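Candidates (1.4x scene picture): the wooden box in the steel sleeve at (365,272), the red look-alike at (378,368), and the turquoise sleeve at (340,162). I choose the wooden box in the steel sleeve. Next I fit its pose and check it in a crop.

Run:
```python
from h import *
for n,(u0,u1,v0,v1) in dict(scene=(225,295,165,225),side=(282,358,200,265)).items():
    z=np.load(f"/tmp/{n}.npz");c=z["c"];m=np.zeros(c.shape[:2],bool);m[v0:v1,u0:u1]=1
    q=c[m]
    for lo,hi,l in((.055,.067,"roof"),(.045,.054,"rim"),(.008,.018,"rail")):
        r=q[(q[:,2]>lo)&(q[:,2]<hi)]
        if len(r)>10:
            b=cv2.minAreaRect((r[:,:2]*1000).astype(np.float32));print(n,l,len(r),r[:,2].mean().round(4),b,cv2.boxPoints(b).round(0).tolist())
    im=z["p"][v0-10:v1+10,u0-10:u1+10,::-1];cv2.imwrite(f"/tmp/{n}.png",cv2.resize(im,(560,480),interpolation=cv2.INTER_CUBIC))
a=[cv2.imread(f"/tmp/{n}.png") for n in("scene","side")]
cv2.imwrite("pics/crop.png",cv2.resize(np.hstack(a),(800,343)))
# bystander positions
z=np.load("/tmp/scene.npz");c=z["c"]
for nm,(u,v) in dict(mug=(338,285),red=(269,262),jig=(424,222),mats=(270,168),shaker=(223,205),op=(420,295),sauce=(162,185),tum=(175,150)).items():print(nm,c[int(v),int(u)].round(3))
```

```text
scene roof 640 0.0619 ((580.9202270507812, -145.22964477539062), (142.00430297851562, 102.37477111816406), 12.759109497070312) [[500.0, -111.0], [523.0, -211.0], [661.0, -179.0], [639.0, -80.0]]
scene rim 241 0.0496 ((557.69189453125, -110.35597229003906), (93.5321044921875, 164.5550079345703), 46.640689849853516) [[466.0, -88.0], [585.0, -201.0], [650.0, -133.0], [530.0, -20.0]]
scene rail 300 0.0134 ((516.009033203125, -147.82861328125), (220.61636352539062, 173.55967712402344), 44.70685958862305) [[377.0, -164.0], [499.0, -287.0], [655.0, -132.0], [533.0, -9.0]]
side roof 859 0.0596 ((571.4736328125, -144.75045776367188), (126.90094757080078, 100.86058044433594), 14.523833274841309) [[497.0, -112.0], [523.0, -209.0], [646.0, -178.0], [620.0, -80.0]]
side rim 247 0.0491 ((559.9767456054688, -118.02115631103516), (120.50341033935547, 158.52035522460938), 15.19690227508545) [[481.0, -57.0], [523.0, -210.0], [639.0, -179.0], [597.0, -26.0]]
side rail 263 0.0141 ((525.3128662109375, -158.3863067626953), (148.135009765625, 186.83734130859375), 54.702362060546875) [[406.0, -165.0], [559.0, -273.0], [644.0, -152.0], [492.0, -44.0]]
mug [0.663 0.267 0.086]
red [0.687 0.076 0.029]
jig [0.372 0.283 0.082]
mats [ 0.43  -0.2    0.023]
shaker [ 0.656 -0.131  0.061]
op [0.507 0.376 0.01 ]
sauce [ 0.723 -0.307  0.067]
tum [ 0.6   -0.429  0.062]
```

View pics/crop.png

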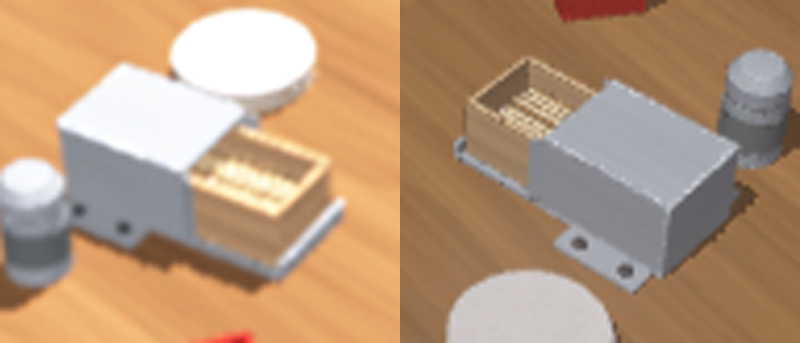

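The crop confirms the choice. The wooden box's full end sticks out of the steel hood toward +y, with the mats on the robot side and the shaker on the far side. I'll move above it.

```bash
python3 -m crank '0.085 0 0 0 0 0 6;0.085 0 0 0 0 0 6;0.085 0 0 0 0 0 6;0.085 0 0 0 0 0 6;0.085 0 0 0 0 0 6;0.085 0 0 0 0 0 6;0.085 0 0 0 0 0 6;0.085 0 0 0 0 0 6' 20
python3 -m crank '0.085 -0.036 0.004 0 0 0 0;0.085 -0.036 0.004 0 0 0 0;0.085 -0.036 0.004 0 0 0 0;0.085 -0.036 0.004 0 0 0 0;0.085 -0.036 0.004 0 0 0 0;0.085 -0.036 0.004 0 0 0 0;0.085 -0.036 0.004 0 0 0 0;0.085 -0.036 0.004 0 0 0 0'
python3 -m crank '0.085 -0.036 0.004 0 0 0 0;0.085 -0.036 0.004 0 0 0 0;0.085 -0.036 0.004 0 0 0 0;0.085 -0.036 0.004 0 0 0 0;0.085 -0.036 0.004 0 0 0 0;0.085 -0.036 0.004 0 0 0 0;0.085 -0.036 0.004 0 0 0 0;0.085 -0.036 0.004 0 0 0 0'
python3 - <<'E'
from h import *
s=telemetry.observe();print(s["position"],s["tool_rot"],s["qpos"].round(3))
f=grab_frame("wrist");save(f,"w1",None,1.4);c=cloud(f,s);np.savez("/tmp/w1",c=c,p=f["pixels"]);print(f["hand_eye"])
E
```

```text
clock: 0.77
position: [0.2817, 0.5577, 0.25]
tool_rot: [-3.141, 0.001, 1.831]
force: [0.3, 0.1, 0.4]
grip_width: 0.0851
finger_force: 0.0
clock: 1.43
position: [0.3884, 0.2865, 0.2502]
tool_rot: [-3.141, 0.0, 1.836]
force: [1.3, 0.6, -0.0]
grip_width: 0.0848
finger_force: 0.0
clock: 2.1
position: [0.4948, 0.017, 0.2503]
tool_rot: [-3.142, -0.0, 1.836]
force: [0.4, 0.3, -0.3]
grip_width: 0.0851
finger_force: 0.0
[0.49478986 0.01700335 0.25027974] [-3.14152065e+00 -7.23932470e-05  1.83619225e+00] [-0.431  0.331  0.351  1.949 -0.145  0.886  0.26 ]
[[-6.45593732e-04 -9.47265967e-01 -3.20447767e-01  8.21216356e-02]
 [ 9.99999787e-01 -6.43156229e-04 -1.13446218e-04  1.50433307e-04]
 [-9.86342359e-05 -3.20447772e-01  9.47266180e-01 -1.24775061e-01]
 [ 0.00000000e+00  0.00000000e+00  0.00000000e+00  1.00000000e+00]]
```

View pics/w1.png

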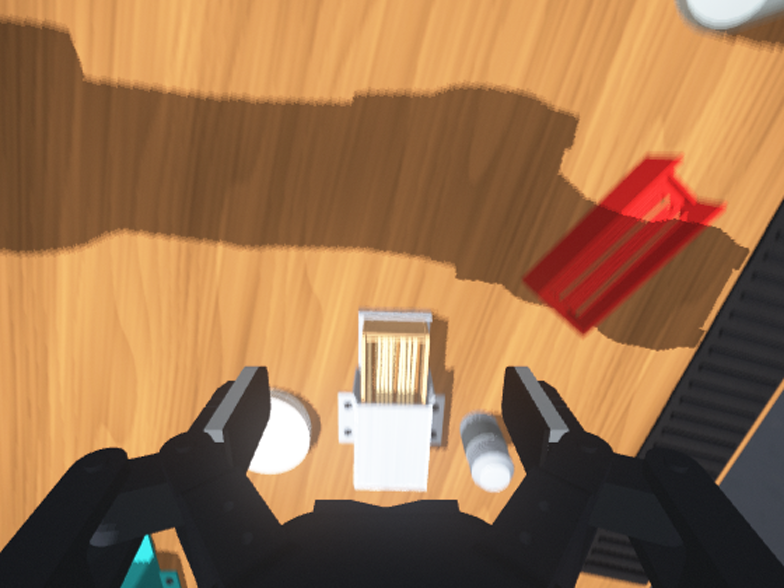

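Run:
```python
from h import *
z=np.load("/tmp/w1.npz");c=z["c"];m=np.zeros(c.shape[:2],bool);m[210:352,235:325]=1
q=c[m]
r=q[(q[:,2]>.056)&(q[:,2]<.066)];b=cv2.minAreaRect((r[:,:2]*1000).astype(np.float32));print(len(r),r[:,2].mean(),b,cv2.boxPoints(b).round(1).tolist())
m[:]=0;m[219:260,250:315]=1;q=c[m];r=q[(q[:,2]>.045)&(q[:,2]<.054)];b=cv2.minAreaRect((r[:,:2]*1000).astype(np.float32));print("rim",len(r),r[:,2].mean(),b,cv2.boxPoints(b).round(1).tolist())
save({"pixels":z["p"]},"w1c",(225,210,335,355),5)
f=grab_frame("wrist");print(K(f),f["cx"],f["cy"])
```

```text
3269 0.061860704578536464 ((546.1661376953125, -152.02784729003906), (74.05374145507812, 102.37564849853516), 13.907910346984863) [[497.8999938964844, -111.19999694824219], [522.5, -210.60000610351562], [594.4000244140625, -192.8000030517578], [569.7999877929688, -93.4000015258789]]
rim 364 0.05000020206596139 ((524.70263671875, -62.12928771972656), (59.183685302734375, 31.183359146118164), 14.38676929473877) [[492.20001220703125, -54.400001525878906], [499.8999938964844, -84.5999984741211], [557.2000122070312, -69.9000015258789], [549.5, -39.70000076293945]]
293.40352815283984 275.42475609397394 204.34187740947297
```

```bash
python3 -c "
import cv2;i=cv2.imread('pics/w1c.png');cv2.imwrite('pics/w1d.png',cv2.resize(i,(455,600)))"
```

```text
(no output)
```

View pics/w1d.png

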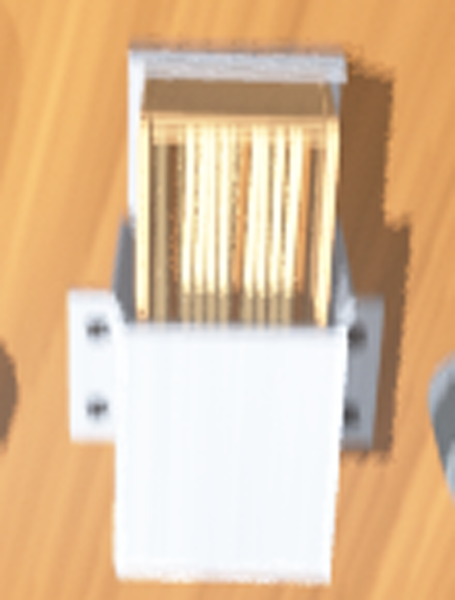

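The close crop shows the rail at the top (130–347, 50–60), the box's full-end rim at (142–335, 115), and the roof front edge at (120–345, 327). I'll compute the holder pose from these.

```bash
cat >> h.py <<'E'
def ray(f,st,u,v,z):
    k=K(f);d=np.array([(u-f["cx"])/k,(v-f["cy"])/k,1]);H=np.array(f["hand_eye"])
    R=Ro.from_euler('xyz',st["tool_rot"]).as_matrix()
    o=R@H[:3,3]+st["position"];w=R@H[:3,:3]@d;return (o+w*(z-o[2])/w[2])[:2]
E
python3 - <<'E'
from h import *
s=telemetry.observe();f=grab_frame("wrist")
P=lambda x,y,z:ray(f,s,225+x/4.136-.5,210+y/4.138-.5,z)
r=[P(130,50,.014),P(347,55,.014)]; a=[P(116,327,.061),P(347,327,.061)];b=[P(116,580,.061),P(331,582,.061)]
bx=[P(142,118,.05),P(335,118,.05)]
for n,p in(("rail",r),("rf",a),("rb",b),("box",bx)):print(n,np.round(p,4).tolist(),np.mean(p,0).round(4),np.linalg.norm(p[1]-p[0]).round(4))
d=np.mean(r,0)-np.mean(b,0);print("yaw",np.arctan2(d[1],d[0]),np.linalg.norm(d),s["position"],s["tool_rot"])
E
```

```text
rail [[0.4873, -0.0557], [0.5551, -0.0397]] [ 0.5212 -0.0477] 0.0697
rf [[0.5028, -0.1253], [0.5704, -0.1075]] [ 0.5366 -0.1164] 0.07
rb [[0.5252, -0.2201], [0.5938, -0.2029]] [ 0.5595 -0.2115] 0.0707
box [[0.4945, -0.061], [0.5495, -0.0465]] [ 0.522  -0.0537] 0.0568
yaw 1.8004744041203937 0.1681941544387933 [0.49565869 0.01335997 0.25034292] [3.14144292e+00 1.97937071e-03 1.82927056e+00]
```

```bash
python3 -m crank '0.085 -0.014 0.0016 0.014 0 0 0.6;0.085 -0.015 0.0017 0.017 0 0 0.6;0.085 -0.015 0.0017 0.017 0 0 0;0.085 -0.015 0.0017 0.017 0 0 0;0.085 -0.015 0.0017 0.017 0 0 0;0.085 -0.015 0.0016 0.017 0 0 0;0.085 0 0 0 0 0 0;0.085 0 0 0 0 0 0'
python3 -m crank '0.085 0 0 0 0 0 0;0.085 0 0 0 0 0 0;0.085 0 0 0 0 0 0;0.085 0 0 0 0 0 0;0.085 0 0 0 0 0 0;0.085 0 0 0 0 0 0;0.085 0 0 0 0 0 0;0.085 0 0 0 0 0 0'
python3 - <<'E'
from h import *
s=telemetry.observe();print(s["position"],s["tool_rot"],s["qpos"].round(3))
f=grab_frame("wrist");save(f,"w2",None,1.4);c=cloud(f,s);np.savez("/tmp/w2",c=c,p=f["pixels"])
E
```

```text
clock: 2.92
position: [0.5257, -0.0646, 0.1506]
tool_rot: [-3.14, -0.001, 1.815]
force: [-0.4, 0.3, -0.2]
grip_width: 0.0847
finger_force: 0.0
clock: 3.58
position: [0.5262, -0.065, 0.1514]
tool_rot: [3.142, 0.0, 1.815]
force: [1.3, -0.2, -0.2]
grip_width: 0.0852
finger_force: 0.0
[ 0.52623301 -0.06499697  0.15135855] [3.14152902e+00 1.93634825e-05 1.81507130e+00] [-0.215  0.53   0.307  1.951 -0.241  0.696  0.483]
```

View pics/w2.png

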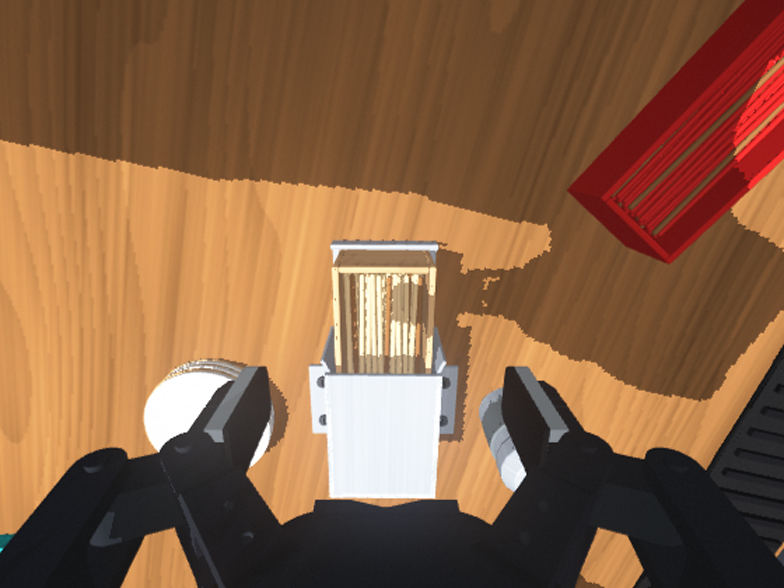

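Well aligned: rail (332–437, 243), box front rim (333–436, 268), roof front (327–443, 374).

Run:
```python
from h import *
s=telemetry.observe();f=grab_frame("wrist");c=np.load("/tmp/w2.npz")["c"]
R=Ro.from_euler('xyz',s["tool_rot"]).as_matrix()
def T(u,v,z):
    p=np.append(ray(f,s,u/1.4-.3,v/1.4-.3,z),z);return (R.T@(p-s["position"]))[:2]*1000
for n,l in dict(rail=[(332,242,.014),(438,242,.014)],box=[(332,267,.05),(437,267,.05)],boxb=[(334,373,.05),(433,373,.05)],rf=[(327,374,.061),(443,374,.061)],rb=[(330,498,.061),(436,498,.061)]).items():
    p=[T(*x) for x in l];print(n,np.round(p,1).tolist(),np.mean(p,0).round(1))
q=c[170:300,225:325].reshape(-1,3)
for lo,hi in((.058,.065),(.047,.053)):
    r=q[(q[:,2]>lo)&(q[:,2]<hi)]; t=((r-s["position"])@R)[:,:2]*1000
    b=cv2.minAreaRect(t.astype(np.float32));print(len(r),r[:,2].mean(),b,cv2.boxPoints(b).round(1).tolist())
print(s["position"],s["tool_rot"])
```

```text
rail [[24.0, -35.0], [24.0, 33.9]] [24.  -0.5]
box [[17.4, -30.8], [17.4, 29.3]] [17.4 -0.7]
boxb [[-51.5, -32.4], [-51.5, 29.5]] [-51.5  -1.5]
rf [[-45.6, -35.1], [-45.7, 34.0]] [-45.7  -0.5]
rb [[-140.1, -37.5], [-140.1, 33.5]] [-140.1   -2. ]
2754 0.06194004932485361 ((-58.226051330566406, -1.1429786682128906), (73.54652404785156, 39.18437957763672), 89.78230285644531) [[-78.0, -37.79999923706055], [-38.79999923706055, -38.0], [-38.5, 35.599998474121094], [-77.69999694824219, 35.70000076293945]]
1237 0.050671949344867365 ((-16.91018295288086, -1.2283134460449219), (70.37097930908203, 75.33295440673828), 0.7570153474807739) [[-52.599998474121094, 36.0], [-51.599998474121094, -39.400001525878906], [18.799999237060547, -38.400001525878906], [17.799999237060547, 36.900001525878906]]
[ 0.52624096 -0.06501313  0.1513321 ] [3.14156606e+00 3.00805822e-06 1.81506073e+00]
```

```bash
python3 -m crank '0.085 -0.006 -0.001 0.016 0 0 0.4;0.085 0 0 0.018 0 0 0;0.085 0 0 0.018 0 0 0;0.085 0 0 0.018 0 0 0;0.085 0 0 0.018 0 0 0;0.085 0 0 0.015 0 0 0;0.085 0 0 0.010 0 0 0;0.085 0 0 0.005 0 0 0' 20
python3 -m crank '0.085 0 0 0 0 0 0;0.085 0 0 0 0 0 0;0.06 0 0 0 0 0 0;0.05 0 0 0 0 0 0;0.05 0 0 0 0 0 0;0.05 0 0 0 0 0 0;0.05 0 0 0 0 0 0;0.05 0 0 0 0 0 0' 20
python3 -m crank '0.05 0 0 0 0 0 0;0.05 0 0 0 0 0 0;0.05 0 0 0 0 0 0;0.05 0 0 0 0 0 0;0.05 0 0 0 0 0 0;0.05 0 0 0 0 0 0;0.05 0 0 0 0 0 0;0.05 0 0 0 0 0 0' 20
```

```text
clock: 4.35
position: [0.5262, -0.0711, 0.0321]
tool_rot: [-3.14, -0.0, 1.808]
force: [0.4, 0.1, 1.0]
grip_width: 0.0851
finger_force: 0.0
clock: 5.02
position: [0.5271, -0.0711, 0.0341]
tool_rot: [3.141, 0.0, 1.808]
force: [-1.2, 0.4, 6.5]
grip_width: 0.0597
finger_force: 20.9
clock: 5.68
position: [0.5271, -0.0711, 0.0341]
tool_rot: [3.14, 0.0, 1.808]
force: [-1.6, 0.4, 6.8]
grip_width: 0.0595
finger_force: 20.9
```

```bash
python3 -m crank '0.05 0 0 0 0 0 0;0.05 0 0 0 0 0 0;0.05 0 0 -0.001 0 0 0;0.05 0 0 -0.0012 0 0.5 0;0.05 0 0 -0.0012 0 0.5 0;0.05 0 0 -0.0012 0 0.5 0;0.05 0 0 -0.0012 0 0.5 0;0.05 0 0 0 0 0 0' 60
python3 -m crank '0.05 0 0 -0.0012 0 0.5 0;0.05 0 0 -0.0012 0 0.5 0;0.05 0 0 -0.0012 0 0.5 0;0.05 0 0 -0.0012 0 0.5 0;0.05 0 0 0 0 0 0;0.05 0 0 0 0 0 0;0.05 0 0 0 0 0 0;0.05 0 0 0 0 0 0'
python3 - <<'E'
from h import *
s=telemetry.observe();print(s)
f=grab_frame("wrist");save(f,"w3",None,1.2)
E
```

```text
clock: 6.35
position: [0.5268, -0.0717, 0.0394]
tool_rot: [3.141, -0.036, 1.807]
force: [-0.2, -1.0, -2.2]
grip_width: 0.0591
finger_force: 64.7
clock: 7.02
position: [0.5267, -0.0712, 0.0438]
tool_rot: [-3.141, -0.07, 1.808]
force: [-0.4, 0.1, -2.3]
grip_width: 0.0595
finger_force: 64.7
{'clock': 7.0167, 'qpos': array([-0.04970671,  0.71206724,  0.15460253,  1.96501878, -0.34344712,
        0.51731426,  0.60939521]), 'qd': array([-0.00160875,  0.00127897, -0.0005481 ,  0.00104925,  0.00135768,
       -0.00151404,  0.00071448]), 'joint_efforts': array([ 2.84034647e-01, -9.23623538e+01,  7.57812560e+00, -1.98931289e+01,
       -1.27281197e-01,  1.99312242e-01,  3.59484166e-04]), 'position': array([ 0.52670243, -0.07124023,  0.04383908]), 'tool_rot': array([-3.14143164, -0.06982745,  1.8082351 ]), 'force': array([-0.36217858,  0.10330191, -2.32827957]), 'moment': array([0.00066813, 0.01730122, 0.04444547]), 'finger_force': 64.71469044685364, 'grip_width': 0.05946970948153776}
```

View pics/w3.png

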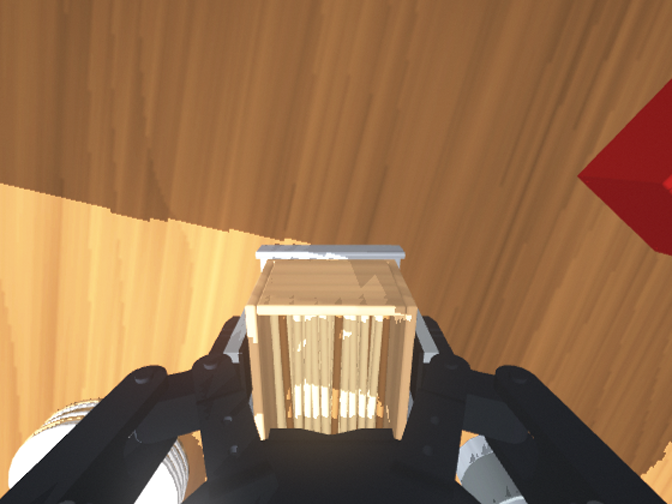

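```bash
python3 -m crank '0.05 0.002 0 0 0 0.06 0;0.05 0.002 0 0 0 0.06 0;0.05 0.002 0 0 0 0.06 0;0.05 0.002 0 0 0 0.06 0;0.05 0.002 0 0 0 0.06 0;0.05 0.002 0 0 0 0.06 0;0.05 0.002 0 0 0 0.06 0;0.05 0.002 0 0 0 0.06 0'
```

```text
clock: 7.73
position: [0.523, -0.0556, 0.0451]
tool_rot: [3.142, -0.078, 1.808]
force: [-0.2, 0.5, -2.5]
grip_width: 0.0593
finger_force: 64.7
```

Drawing freely.

```bash
python3 -m crank '0.05 0.0023 0 -0.0002 0 0.19 0;0.05 0.0023 0 -0.0002 0 0.19 0;0.05 0.0023 0 -0.0002 0 0.19 0;0.05 0.0023 0 -0.0002 0 0.19 0;0.05 0.0023 0 -0.0002 0 0.19 0;0.05 0.0023 0 -0.0002 0 0.19 0;0.05 0.0023 0 -0.0002 0 0.19 0;0.05 0.0023 0 -0.0002 0 0.19 0'
python3 -m crank '0.05 0.004 0 -0.00015 0 0.3 0;0.05 0.004 0 -0.00015 0 0.3 0;0.05 0.004 0 -0.00015 0 0.3 0;0.05 0.004 0 -0.00015 0 0.3 0;0.05 0.004 0 -0.00015 0 0.3 0;0.05 0.004 0 -0.00015 0 0.3 0;0.05 0.004 0 -0.00015 0 0.3 0;0.05 0.004 0 -0.00015 0 0.3 0'
python3 -m crank '0.05 0.005 0 0.0002 0 0 0;0.05 0.005 0 0.0002 0 0 0;0.05 0.005 0 0.0002 0 0 0;0.05 0.005 0 0.0002 0 0 0;0.05 0.005 0 0.0002 0 0 0;0.05 0.005 0 0.0002 0 0 0;0.05 0.005 0 0.0002 0 0 0;0.05 0.005 0 0 0 0 0'
```

```text
clock: 8.4
position: [0.5187, -0.038, 0.0484]
tool_rot: [3.142, -0.105, 1.808]
force: [0.4, -0.5, -2.2]
grip_width: 0.0589
finger_force: 64.7
clock: 9.07
position: [0.5112, -0.0071, 0.0535]
tool_rot: [-3.142, -0.147, 1.808]
force: [-0.4, 0.2, -1.9]
grip_width: 0.0591
finger_force: 64.7
clock: 9.73
position: [0.5018, 0.0317, 0.0579]
tool_rot: [-3.142, -0.147, 1.808]
force: [0.1, -0.2, -2.7]
grip_width: 0.0591
finger_force: 64.7
```

```bash
python3 -m crank '0.05 0.001 0 -0.010 0 0 0;0.05 0.0022 0 -0.015 0 0 0;0.05 0.0022 0 -0.015 0 0 0;0.05 0.0022 0 -0.015 0 0 0;0.05 0.010 0 -0.012 0 -1 0;0.05 0.012 0 -0.008 0 -1 0;0.05 0.012 0 -0.006 0 -1 0;0.05 0.012 0 -0.005 0 -1 0'
python3 -m crank '0.05 0.012 0 -0.005 0 -1 0;0.05 0.012 0 -0.003 0 -1 0;0.05 0.012 0 0 0 -1 0;0.05 0.009 0 0 0 -1 0;0.05 0.005 0 0 0 -0.4 0;0.05 0 0 0 0 0 0;0.05 0 0 0 0 0 0;0.05 0 0 0 0 0 0'
python3 -m crank '0.05 0 0 0 0 0 -2;0.05 0 0 0 0 0 -4;0.05 0 0 0 0 0 -6;0.05 0 0 0 0 0 -6;0.05 0 0 0 0 0 -6;0.05 0 0 0 0 0 -6;0.05 0 0 0 0 0 -6;0.05 0 0 0 0 0 -6'
python3 -c "
from h import *
print(telemetry.observe()['qpos'].round(3))"
```

```text
clock: 10.4
position: [0.4924, 0.0714, 0.1511]
tool_rot: [3.14, -0.076, 1.807]
force: [-0.1, 0.3, -2.5]
grip_width: 0.0594
finger_force: 65.1
clock: 11.07
position: [0.4808, 0.1184, 0.1602]
tool_rot: [3.142, -0.0, 1.807]
force: [0.2, 0.3, -2.5]
grip_width: 0.0593
finger_force: 65.1
clock: 11.73
position: [0.4809, 0.1181, 0.16]
tool_rot: [-3.141, -0.0, 2.545]
force: [-0.2, -0.4, -1.7]
grip_width: 0.0593
finger_force: 65.2
[-0.428  0.45   0.087  2.024 -0.061  0.67   0.673]
```

```bash
python3 -m crank '0.05 0 0 0 0 0 -6.5;0.05 0 0 0 0 0 -6.5;0.05 0 0 0 0 0 -6.5;0.05 0 0 0 0 0 -6.5;0.05 0 0 0 0 0 -6.5;0.05 0 0 0 0 0 -6.5;0.05 0 0 0 0 0 -6.5;0.05 0 0 0 0 0 -6.5'
python3 -m crank '0.05 0 0 0 0 0 -6.5;0.05 0 0 0 0 0 -6.5;0.05 0 0 0 0 0 -6.5;0.05 0 0 0 0 0 -6.5;0.05 0 0 0 0 0 -6;0.05 0 0 0 0 0 -4;0.05 0 0 0 0 0 0;0.05 0 0 0 0 0 0'
python3 -m crank '0.05 0 0 0.015 0 0 0;0.05 0 0 0.018 0 0 0;0.05 0 0 0.018 0 0 0;0.05 0 0 0.018 0 0 0;0.05 0 0 0.018 0 0 0;0.05 0 0 0.014 0 0 0;0.05 0 0 0.010 0 0 0;0.05 0 0 0.008 0 0 0'
python3 -c "
from h import *
print(telemetry.observe()['qpos'].round(3))"
```

```text
clock: 12.4
position: [0.4809, 0.118, 0.16]
tool_rot: [-3.141, -0.0, -2.831]
force: [0.8, 0.3, -1.8]
grip_width: 0.0589
finger_force: 65.2
clock: 13.07
position: [0.4809, 0.1182, 0.16]
tool_rot: [3.141, -0.0, -2.21]
force: [0.9, 0.4, -2.5]
grip_width: 0.0591
finger_force: 65.1
clock: 13.73
position: [0.4806, 0.1189, 0.0402]
tool_rot: [3.141, -0.001, -2.208]
force: [-0.1, 0.7, -1.2]
grip_width: 0.059
finger_force: 65.2
[-0.197  0.671 -0.22   2.065  0.326  0.438  1.836]
```

```bash
python3 -m crank '0.05 0 0 0.003 0 0 0;0.05 0 0 0.002 0 0 0;0.05 0 0 0.0015 0 0 0;0.05 0 0 0.001 0 0 0;0.05 0 0 0.001 0 0 0;0.05 0 0 0 0 0 0;0.05 0 0 0 0 0 0;0.05 0 0 0 0 0 0'
python3 -m crank '0.085 0 0 0 0 0 0;0.085 0 0 0 0 0 0;0.085 0 0 0 0 0 0;0.085 0 0 0 0 0 0;0.085 0 0 0 0 0 0;0.085 0 0 0 0 0 0;0.085 0 0 -0.004 0 0 0;0.085 0 0 -0.010 0 0 0' 20
python3 -m crank '0.085 0 0 -0.015 0 0 0;0.085 0 0 -0.018 0 0 0;0.085 0 0 -0.018 0 0 0;0.085 0 0 -0.018 0 0 0;0.085 0 0 -0.018 0 0 0;0.085 -0.010 0 -0.010 0 0 4;0.085 -0.010 0 0 0 0 6;0.085 -0.010 0 0 0 0 6'
```

```text
clock: 14.4
position: [0.4808, 0.1192, 0.0327]
tool_rot: [-3.141, 0.0, -2.206]
force: [0.1, -0.5, -3.1]
grip_width: 0.0591
finger_force: 65.2
clock: 15.07
position: [0.4801, 0.1191, 0.0462]
tool_rot: [3.141, -0.001, -2.206]
force: [-0.2, 0.1, 0.0]
grip_width: 0.0855
finger_force: 0.0
clock: 15.73
position: [0.5009, 0.1421, 0.1453]
tool_rot: [-3.141, 0.002, -2.491]
force: [-1.6, 0.4, 0.1]
grip_width: 0.085
finger_force: 0.0
```

```bash
python3 -m crank '0.085 0 0 0 0 0 7;0.085 0 0 0 0 0 7;0.085 0 0 0 0 0 7;0.085 0 0 0 0 0 7;0.085 0 0 0 0 0 7;0.085 0 0 0 0 0 7;0.085 0 0 0 0 0 7;0.085 0 0 0 0 0 7'
python3 -m crank '0.085 0 0 0 0 0 7;0.085 0 0 0 0 0 7;0.085 0 0 0 0 0 7;0.085 0 0 0 0 0 7;0.085 0 0 0 0 0 7;0.085 0 0 0 0 0 7;0.085 0 0 0 0 0 7;0.085 0 0 0 0 0 7'
python3 -m crank '0.085 0 0 0 0 0 7;0.085 0 0 0 0 0 7;0.085 0 0 0 0 0 7;0.085 0 0 0 0 0 7;0.085 0 0 0 0 0 7;0.085 0 0 0 0 0 7;0.085 0 0 0 0 0 7;0.085 0 0 0 0 0 3'
python3 -m crank '0.085 0 0 0 0 0 0;0.085 0 0 0 0 0 0;0.085 0 0 0 0 0 0;0.085 0 0 0 0 0 0;0.085 0 0 0 0 0 0;0.085 0 0 0 0 0 0;0.085 0 0 0 0 0 0;0.085 0 0 0 0 0 0'
python3 - <<'E'
from h import *
s=telemetry.observe();print(s["position"],s["tool_rot"],s["qpos"].round(3))
f=grab_frame("wrist");save(f,"w4",None,1.4)
c=cloud(f,s);R=Ro.from_euler('xyz',s["tool_rot"]).as_matrix();t=((c-s["position"])@R)*1000
q=t[(c[...,2]>.042)&(c[...,2]<.053)&(abs(t[...,1])<60)&(t[...,0]<150)]
b=cv2.minAreaRect(q[:,:2].astype(np.float32));print(len(q),b,cv2.boxPoints(b).round(1).tolist())
E
```

```text
clock: 16.4
position: [0.5003, 0.142, 0.1444]
tool_rot: [3.141, -0.0, 2.814]
force: [1.0, 0.2, -0.5]
grip_width: 0.0851
finger_force: 0.0
clock: 17.07
position: [0.5002, 0.1422, 0.1444]
tool_rot: [3.141, -0.001, 1.837]
force: [0.1, 0.8, -0.4]
grip_width: 0.0848
finger_force: 0.0
clock: 17.73
position: [0.5001, 0.1424, 0.1442]
tool_rot: [-3.14, -0.001, 0.928]
force: [-0.1, 0.5, 0.5]
grip_width: 0.085
finger_force: 0.0
clock: 18.4
position: [0.5003, 0.1418, 0.1435]
tool_rot: [-3.141, 0.0, 0.936]
force: [0.4, -0.1, 0.3]
grip_width: 0.0848
finger_force: 0.0
[0.50030795 0.14178538 0.14349529] [-3.14146420e+00  9.53547493e-06  9.35584052e-01] [-0.786  0.577  0.548  1.99  -0.459  0.698 -0.586]
2529 ((20.823684692382812, -1.5704402923583984), (149.7076416015625, 60.20005416870117), 0.44829657673835754) [[-54.29999923706055, 27.899999618530273], [-53.79999923706055, -32.29999923706055], [95.9000015258789, -31.100000381469727], [95.4000015258789, 29.100000381469727]]
```

View pics/w4.png

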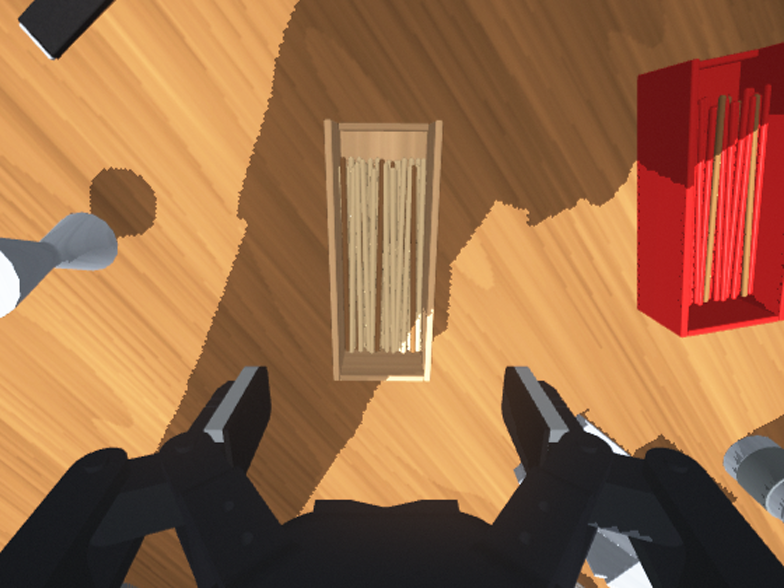

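The box lies clear with its low end at the top (383,125). It spans tool x −54 to 95 mm. I'll grip 25 mm from the low end.

```bash
python3 -m crank '0.085 0.012 0 0 0 0 0;0.085 0.018 -0.0006 0.002 0 0 0.4;0.085 0.018 -0.0006 0.010 0 0 0;0.085 0.012 0 0.018 0 0 0;0.085 0.008 0 0.018 0 0 0;0.085 0.002 0 0.018 0 0 0;0.085 0 0 0.018 0 0 0;0.085 0 0 0.015 0 0 0' 20
python3 -m crank '0.085 0 0 0.008 0 0 0;0.085 0 0 0.0055 0 0 0;0.085 0 0 0 0 0 0;0.07 0 0 0 0 0 0;0.05 0 0 0 0 0 0;0.05 0 0 0 0 0 0;0.05 0 0 0 0 0 0;0.05 0 0 0 0 0 0' 20
python3 -m crank '0.05 0 0 0 0 0 0;0.05 0 0 0 0 0 0;0.05 0 0 0 0 0 0;0.05 0 0 0 0 0 0;0.05 0 0 0 0 0 0;0.05 0 0 0 0 0 0;0.05 0 0 0 0 0 0;0.05 0 0 0 0 0 0' 60
```

```text
clock: 19.12
position: [0.5412, 0.1995, 0.043]
tool_rot: [-3.141, 0.0, 0.929]
force: [0.6, -0.2, -0.2]
grip_width: 0.0848
finger_force: 0.0
clock: 19.78
position: [0.5416, 0.199, 0.0319]
tool_rot: [3.141, -0.001, 0.928]
force: [-0.7, 0.6, 7.5]
grip_width: 0.0598
finger_force: 22.1
clock: 20.45
position: [0.5416, 0.199, 0.0321]
tool_rot: [3.141, -0.001, 0.928]
force: [-2.6, -0.7, 12.0]
grip_width: 0.0586
finger_force: 63.5
```

```bash
python3 -m crank '0.05 0 0 -0.002 0 0 0;0.05 0 0 -0.006 0 0 0;0.05 0 0 -0.015 0 0 0;0.05 0 0 -0.018 0 0 0;0.05 0 0 -0.018 0 0 0;0.05 0 0 -0.018 0 0 0;0.05 0 0 -0.015 0 0 0;0.05 0 0 -0.008 0 0 -2.4'
python3 -m crank '0.05 0 0 0 0 0 -6;0.05 0 0 0 0 0 -6;0.05 0 0 0 0 0 -6;0.05 0 0 0 0 0 -6;0.05 0 0 0 0 0 -6;0.05 0 0 0 0 0 -6;0.05 0 0 0 0 0 -6;0.05 0 0 0 0 0 -6'
python3 -m crank '0.05 0 0 0 0 0 0;0.05 0 0 0 0 0 0;0.05 0 0 0 0 0 0;0.05 0 0 0 0 0 0;0.05 0 0 0 0 0 0;0.05 0 0 0 0 0 0;0.05 0 0 0 0 0 0;0.05 0 0 0 0 0 0'
cat >> h.py <<'E'
O=np.array([.5388,-.1206]);F=np.array([-.2350,.9720]);S=np.array([.9720,.2350])
def where():
    s=telemetry.observe();d=s["position"][:2]-O
    print("holder -x",(d@F*1000).round(1),"lat",(d@S*1000).round(1),"z",(s["position"][2]*1000).round(1),"pitch",np.degrees(s["tool_rot"]).round(2),s["force"].round(1),s["qpos"].round(2))
E
python3 -c "
from h import *
where()"
```

```text
clock: 21.12
position: [0.5416, 0.1989, 0.1332]
tool_rot: [3.141, -0.002, 0.969]
force: [0.2, 0.0, -2.5]
grip_width: 0.0591
finger_force: 65.1
clock: 21.78
position: [0.5411, 0.1986, 0.1315]
tool_rot: [3.141, 0.0, 1.813]
force: [0.0, -0.2, -2.9]
grip_width: 0.059
finger_force: 65.1
clock: 22.45
position: [0.5411, 0.1987, 0.131]
tool_rot: [-3.142, 0.0, 1.808]
force: [-0.5, -0.4, -1.9]
grip_width: 0.0591
finger_force: 65.1
holder -x 309.8 lat 77.3 z 131.0 pitch [-180.      0.    103.58] [-0.5 -0.4 -1.9] [-0.66  0.62  0.3   1.84 -0.26  0.72  0.02]
```

```bash
python3 -m crank '0.05 -0.006 -0.005 0 0 0 0;0.05 -0.014 -0.011 0 0 0 0;0.05 -0.015 -0.012 0 0 0 0;0.05 -0.015 -0.012 0 0 0 0;0.05 -0.015 -0.012 0 0 0 0;0.05 -0.015 -0.012 0 0 0 0;0.05 -0.014 -0.0083 0 0 0 0;0.05 -0.008 -0.005 0 0 0 0'
python3 -m crank '0.05 0 0 0.006 0 1 0;0.05 0 0 0.006 0 1.1 0;0.05 0 0 0.006 0 1.1 0;0.05 0 0 0.006 0 1.1 0;0.05 -0.0005 0 0.006 0 1.1 0;0.05 -0.0006 0 0.006 0 1.1 0;0.05 -0.0007 0 0.006 0 1 0;0.05 -0.0008 0 0.004 0 1 0'
python3 -m crank '0.05 0 0 0 0 0 0;0.05 0 0 0 0 0 0;0.05 0 0 0 0 0 0;0.05 0 0 0 0 0 0;0.05 0 0 0 0 0 0;0.05 0 0 0 0 0 0;0.05 0 0 0 0 0 0;0.05 0 0 0 0 0 0'
python3 - <<'E'
from h import *
where()
f=grab_frame("scene");save(f,"s5",(200,130,360,250),5)
E
```

```text
clock: 23.12
position: [0.4891, 0.0792, 0.1311]
tool_rot: [-3.141, 0.0, 1.806]
force: [0.3, -0.8, -1.7]
grip_width: 0.0591
finger_force: 65.1
clock: 23.78
position: [0.4898, 0.0816, 0.0844]
tool_rot: [-3.141, -0.149, 1.808]
force: [0.3, -0.5, -2.0]
grip_width: 0.0592
finger_force: 65.1
clock: 24.45
position: [0.4899, 0.0818, 0.0849]
tool_rot: [3.141, -0.148, 1.808]
force: [-0.6, 0.6, -2.0]
grip_width: 0.0593
finger_force: 65.0
holder -x 208.2 lat 0.1 z 84.9 pitch [179.99  -8.49 103.61] [-0.6  0.6 -2. ] [-0.27  0.6   0.1   2.05 -0.41  0.54  0.41]
```

View pics/s5.png

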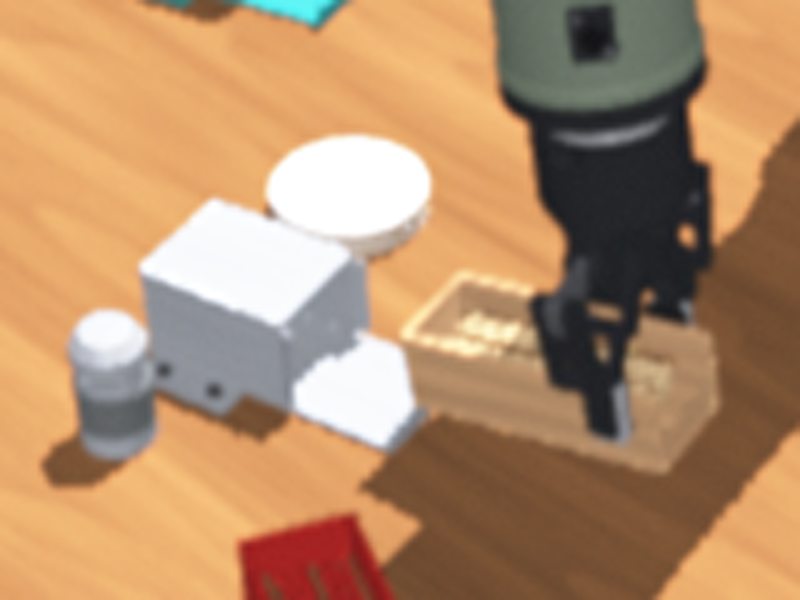

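The box is lined up, tilted front-up, with its full end toward the sleeve. I'll bring it to the waypoint just over the rail.

```bash
python3 -m crank '0.05 -0.008 0 0.002 0 0 0;0.05 -0.009 0 0.0023 0 0 0;0.05 -0.009 0 0.0023 0 0 0;0.05 -0.009 0 0.0023 0 0 0;0.05 -0.009 0 0.0023 0 0 0;0.05 -0.009 0 0.0023 0 0 0;0.05 -0.006 0 0.0015 0 0 0;0.05 -0.0037 0 0.001 0 0 0'
python3 -c "
from h import *
where()"
python3 -m crank '0.05 -0.0046 0 -0.00024 0 0 0;0.05 -0.0046 0 -0.00024 0 0 0;0.05 -0.0046 0 -0.00024 0 0 0;0.05 -0.0046 0 -0.00024 0 0 0;0.05 0 0 0 0 0 0;0.05 0 0 0 0 0 0;0.05 0 0 0 0 0 0;0.05 0 0 0 0 0 0'
python3 -c "
from h import *
where()"
```

```text
clock: 25.17
position: [0.504, 0.0225, 0.0593]
tool_rot: [-3.141, -0.148, 1.807]
force: [0.3, -1.0, -2.6]
grip_width: 0.0591
finger_force: 65.0
holder -x 147.3 lat -0.2 z 59.3 pitch [-179.98   -8.49  103.53] [ 0.3 -1.  -2.6] [-0.14  0.66  0.09  2.02 -0.41  0.52  0.53]
clock: 25.83
position: [0.5082, 0.0062, 0.058]
tool_rot: [-3.142, -0.149, 1.808]
force: [0.2, -0.7, -2.4]
grip_width: 0.0591
finger_force: 65.0
holder -x 130.4 lat 0.0 z 58.0 pitch [-180.     -8.51  103.62] [ 0.2 -0.7 -2.4] [-0.1   0.67  0.09  2.01 -0.4   0.53  0.55]
```

```bash
python3 -m crank '0.05 -0.0047 0 -0.00025 0 0 0;0.05 -0.0047 0 -0.00025 0 0 0;0.05 -0.0047 0 -0.00025 0 0 0;0.05 -0.0047 0 -0.00025 0 0 0;0.05 0 0 0 0 0 0;0.05 0 0 0 0 0 0;0.05 0 0 0 0 0 0;0.05 0 0 0 0 0 0'
python3 -c "
from h import *
where()"
python3 -m crank '0.05 -0.0038 0 0.0004 0 -0.37 0;0.05 -0.0038 0 0.0004 0 -0.37 0;0.05 -0.0038 0 0.0004 0 -0.37 0;0.05 -0.0038 0 0.0004 0 -0.37 0;0.05 0 0 0 0 0 0;0.05 0 0 0 0 0 0;0.05 0 0 0 0 0 0;0.05 0 0 0 0 0 0'
python3 -c "
from h import *
where()"
```

```text
clock: 26.5
position: [0.5126, -0.0121, 0.0562]
tool_rot: [-3.142, -0.149, 1.808]
force: [0.7, -0.2, -1.7]
grip_width: 0.0589
finger_force: 65.0
holder -x 111.6 lat 0.0 z 56.2 pitch [-180.     -8.51  103.61] [ 0.7 -0.2 -1.7] [-0.07  0.68  0.09  2.   -0.39  0.54  0.58]
clock: 27.17
position: [0.5161, -0.0267, 0.0525]
tool_rot: [3.142, -0.123, 1.808]
force: [0.5, 0.1, -2.6]
grip_width: 0.0591
finger_force: 65.1
holder -x 96.6 lat 0.0 z 52.5 pitch [180.    -7.03 103.6 ] [ 0.5  0.1 -2.6] [-0.07  0.68  0.11  1.99 -0.37  0.53  0.58]
```

```bash
python3 -m crank '0.05 -0.0038 0 0.00035 0 -0.38 0;0.05 -0.0038 0 0.00035 0 -0.38 0;0.05 -0.0037 0 0.00035 0 -0.38 0;0.05 -0.0037 0 0.00035 0 -0.38 0;0.05 0 0 0 0 0 0;0.05 0 0 0 0 0 0;0.05 0 0 0 0 0 0;0.05 0 0 0 0 0 0'
python3 -c "
from h import *
where()"
python3 -m crank '0.05 -0.0022 0 0.00014 0 -0.125 0;0.05 -0.0022 0 0.00014 0 -0.125 0;0.05 -0.0022 0 0.00014 0 -0.125 0;0.05 -0.0022 0 0.00014 0 -0.125 0;0.05 -0.0022 0 0.00014 0 -0.125 0;0.05 -0.0022 0 0.00014 0 -0.125 0;0.05 -0.0021 0 0.00014 0 -0.125 0;0.05 -0.0021 0 0.00014 0 -0.125 0'
python3 -c "
from h import *
where()"
```

```text
clock: 27.83
position: [0.5196, -0.041, 0.0495]
tool_rot: [-3.142, -0.096, 1.808]
force: [-0.1, 0.0, -2.3]
grip_width: 0.0591
finger_force: 65.1
holder -x 81.9 lat 0.0 z 49.5 pitch [-180.     -5.51  103.6 ] [-0.1  0.  -2.3] [-0.07  0.69  0.13  1.99 -0.36  0.52  0.58]
clock: 28.5
position: [0.5237, -0.0581, 0.0467]
tool_rot: [-3.142, -0.078, 1.808]
force: [-0.3, -0.1, -2.3]
grip_width: 0.059
finger_force: 65.1
holder -x 64.3 lat -0.0 z 46.7 pitch [-180.     -4.49  103.59] [-0.3 -0.1 -2.3] [-0.06  0.7   0.14  1.97 -0.34  0.52  0.59]
```

```bash
python3 -m crank '0.05 -0.0019 0 0 0 -0.06 0;0.05 -0.0019 0 0 0 -0.06 0;0.05 -0.0019 0 0 0 -0.06 0;0.05 -0.0019 0 0 0 -0.06 0;0.05 -0.0019 0 0 0 -0.06 0;0.05 -0.0019 0 0 0 -0.06 0;0.05 0 0 0 0 0 0;0.05 0 0 0 0 0 0'
python3 -c "
from h import *
where()"
python3 -m crank '0.05 -0.001 0 0 0 -0.03 0;0.05 -0.001 0 0 0 -0.03 0;0.05 -0.001 0 0 0 -0.03 0;0.05 -0.0008 0 0 0 -0.03 0;0.05 0 0 0 0 0 0;0.05 0 0 0 0 0 0;0.05 0 0 0 0 0 0;0.05 0 0 0 0 0 0'
python3 -c "
from h import *
where()"
```

```text
clock: 29.17
position: [0.5263, -0.069, 0.0459]
tool_rot: [-3.141, -0.072, 1.808]
force: [-0.2, 0.1, -2.8]
grip_width: 0.0586
finger_force: 65.1
holder -x 53.1 lat -0.0 z 45.9 pitch [-179.99   -4.14  103.59] [-0.2  0.1 -2.8] [-0.05  0.71  0.15  1.97 -0.34  0.52  0.6 ]
clock: 29.83
position: [0.5272, -0.0725, 0.0456]
tool_rot: [-3.142, -0.07, 1.808]
force: [-1.0, 0.5, -1.9]
grip_width: 0.0588
finger_force: 65.1
holder -x 49.4 lat 0.0 z 45.6 pitch [-180.     -4.02  103.6 ] [-1.   0.5 -1.9] [-0.04  0.71  0.15  1.96 -0.34  0.52  0.6 ]
```

```bash
python3 -m crank '0.05 0 0 0.0011 0 -0.5 0;0.05 0 0 0.0011 0 -0.5 0;0.05 0 0 0.0011 0 -0.5 0;0.05 0 0 0.0011 0 -0.5 0;0.05 0 0 0 0 0 0;0.05 0 0 0 0 0 0;0.05 0 0 0 0 0 0;0.05 0 0 0 0 0 0'
python3 -c "
from h import *
where()"
python3 -m crank '0.05 0 0 0.0011 0 -0.5 0;0.05 0 0 0.0011 0 -0.5 0;0.05 0 0 0.0011 0 -0.5 0;0.05 0 0 0.0011 0 -0.5 0;0.05 0 0 0 0 0 0;0.05 0 0 0 0 0 0;0.05 0 0 0 0 0 0;0.05 0 0 0 0 0 0'
python3 -c "
from h import *
where()"
```

```text
clock: 30.5
position: [0.5272, -0.0724, 0.0413]
tool_rot: [3.142, -0.035, 1.808]
force: [0.1, 0.6, -2.6]
grip_width: 0.059
finger_force: 65.1
holder -x 49.6 lat 0.0 z 41.3 pitch [180.    -2.02 103.59] [ 0.1  0.6 -2.6] [-0.08  0.71  0.18  1.98 -0.32  0.49  0.58]
clock: 31.17
position: [0.5272, -0.0723, 0.0369]
tool_rot: [3.142, -0.0, 1.808]
force: [-0.5, -0.5, -1.6]
grip_width: 0.0586
finger_force: 65.1
holder -x 49.7 lat 0.0 z 36.9 pitch [ 1.8000e+02 -2.0000e-02  1.0359e+02] [-0.5 -0.5 -1.6] [-0.12  0.72  0.21  1.99 -0.31  0.46  0.55]
```

Lower the last bit, reduce the grip force, open, and retreat straight up and forward.

```bash
python3 -m crank '0.05 0 0 0.0004 0 0 0;0.05 0 0 0.0004 0 0 0;0.05 0 0 0 0 0 0;0.05 0 0 0 0 0 0;0.05 0 0 0 0 0 0;0.05 0 0 0 0 0 0;0.05 0 0 0 0 0 0;0.05 0 0 0 0 0 0' 20
python3 -m crank '0.085 0 0 0 0 0 0;0.085 0 0 0 0 0 0;0.085 0 0 0 0 0 0;0.085 0 0 0 0 0 0;0.085 0 0 0 0 0 0;0.085 0 0 0 0 0 0;0.085 0 0 -0.004 0 0 0;0.085 0 0 -0.010 0 0 0' 20
python3 -m crank '0.085 0 0 -0.015 0 0 0;0.085 0 0 -0.018 0 0 0;0.085 0 0 -0.018 0 0 0;0.085 0 0 -0.018 0 0 0;0.085 0 0 -0.018 0 0 0;0.085 0 0 -0.015 0 0 0;0.085 0 0 0 0 0 0;0.085 0 0 0 0 0 0'
python3 - <<'E'
from h import *
where();s=telemetry.observe();f=grab_frame("wrist");save(f,"w6",None,1.4)
c=cloud(f,s);R=Ro.from_euler('xyz',s["tool_rot"]).as_matrix();d=(c[...,:2]-O);a=d@F*1000;l=d@S*1000
for lo,hi,n in((.046,.054,"rim"),(.011,.022,"low")):
    m=(c[...,2]>lo)&(c[...,2]<hi)&(abs(l)<33)&(a>25)&(a<90);print(n,m.sum(),a[m].min(),a[m].max(),l[m].min(),l[m].max(),np.median(c[m][:,2]))
E
```

```text
clock: 31.83
position: [0.5272, -0.0724, 0.0361]
tool_rot: [3.142, -0.0, 1.808]
force: [-0.1, -0.9, 1.7]
grip_width: 0.0588
finger_force: 65.3
clock: 32.5
position: [0.5265, -0.0722, 0.0497]
tool_rot: [-3.14, -0.001, 1.808]
force: [0.4, 0.7, 0.0]
grip_width: 0.0848
finger_force: 0.0
clock: 33.17
position: [0.5275, -0.0722, 0.1532]
tool_rot: [3.14, -0.0, 1.808]
force: [-0.1, 0.4, -0.2]
grip_width: 0.0851
finger_force: 0.0
holder -x 49.7 lat 0.4 z 153.2 pitch [179.89  -0.   103.6 ] [-0.1  0.4 -0.2] [-0.2   0.53  0.3   1.95 -0.24  0.7   0.49]
rim 628 25.11920192126675 74.97385000653254 -30.05855244784821 30.268380096917692 0.05086252463121911
low 753 25.175130951692648 79.67466248604485 -32.36520804673 32.98627284345552 0.01600099516077791
```

View pics/w6.png

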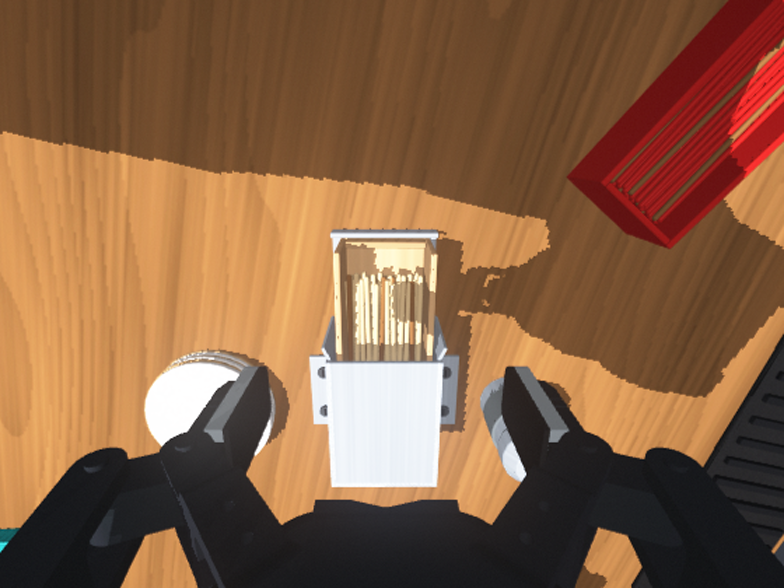

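The box sits level behind the rail with its low end in front (rim at 333–437, 240), centred and released.

```bash
python3 -c "
from workcell import bot
print(bot.job_done())"
```

```text
the job is handed in; nothing more can be done
None
```

I drew the pick box out, turned it end for end and slid it back in, low end at the front. My last wrist camera view showed it centred and flat on the sleeve floor behind the rail. I let go and handed the job in at about 33 s; no verdict came back.

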